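Push the spacer over the lip into its nest

ROBOT

A 7-joint arm with a two-finger parallel gripper is mounted at the origin on a cart in front of the work surface, level with it; the furniture and walls round the work are solid. World frame = base frame: x ahead of the robot, y to its left, z up, the work surface at z = 0. Lengths are in m, angles in rad, forces in N, time in s.
With the tool pointing down it reaches from about 0.4 to 0.85 m from the base axis. Payload 4.5 kg.
Tool frame: the origin (TCP) lies on the centre line of the jaws, within the pads' length; the fingertips stand 22 mm ahead of it and the grasp point (between the pads) lies 3 mm ahead of it (bot.tips_ahead is the distance from the TCP to the fingertips, in m); z points along the fingers, y is the line along which they close (so a half turn about z gives the same grasp; the last joint's range is limited). The gripper opens to 85 mm and grips with 20 to 120 N. Pads are 22 mm wide; open, the fingers measure 114 mm over their backs; the gripper's body (76 mm by 85 mm) begins 54 mm behind the grasp point. The pads swing forward as they close: fully open they stand 13 mm farther back than shut.
Start: joints at [1.294, 0.689, -0.195, 1.565, 0.157, 0.902, -0.215], TCP at [0.191, -0.595, 0.253] pointing down, gripper open.
Joint ranges: [-3.01, 3.01], [-0.46, 2.08], [-1.47, 1.51], [0.13, 2.56], [-1, 4.14], [0.04, 2.09], [-2.66, 2.66]. Speed limits (rad/s): [2.57, 2.57, 3.14, 3.14, 3.14, 3.14, 3.14].

INTERFACE

Orientations are given as a unit quaternion [w, x, y, z].
In Python, from bench import bot, viewer gives the robot as it stands.
- The arm moves only by the tool apply_moves, never from a script. Its argument "series" is a list that holds one entry, the list of rows, each a list of 7 numbers: the opening, from 0 (shut) to 1 (fully open), then the shift along the tool's x, y, z in cm, then the turn, a rotation vector about the tool's x, y, z in degrees. In form: [[[claw, tx, ty, tz, wx, wy, wz], ...]]. A call has 1 to 10 rows; each row is the pose to reach, as a shift and turn from the pose commanded when the call began, along the tool's axes at that moment; what a row does not reach only later rows make up. A row lasts 1/12 s, in which the tool goes at most 41.7 mm and 7.16 degrees, less where a joint would pass 70% of its speed; a pose out of reach is approached as far as the arm can. A call with a gripper value outside its range is refused whole. The fingers move at their own pace and stop on an object; "newtons" is the grip in N (left out, the last holds). Time passes only in rows, so rows that repeat a pose let the fingers close. It gives the time, the measured TCP pose, the force, the opening and the grip force at its end, in the units of the state.
- bot.get_obs(): the state, without advancing time (a new reading comes with each control period).
- viewer.capture(name): name is "scene" or "side" or "wrist"; returns a dict with "frame" (400x640x3 uint8, red, green, blue), "fovy" (degrees; the focal length in pixels is half the picture's height over the tangent of half this angle, whatever the lens; pixels are square), "cx", "cy" (the principal point, pixels), "k1" (the pictures are not rectified: a ray, as slopes to the right and down, at radius r is drawn at 1 + k1 r^2 times it, then the intrinsics apply), "eye" and "orientation" of the camera in the world; the wrist camera has in their place "T_tool_cam" (4x4, takes a point from camera to tool coordinates, whose origin is the TCP and whose axes are the flange's). Camera axes: x right, y down, z forward; pixel columns grow to the right and rows downward; lengths in m; the calibration is good to about 2 mm. A picture is of the moment at which its call begins: read the wrist's pose just before it. There is no depth.
- bot.close_job(): hands the job in; it is judged then, once.
The state is a dict: "t": time; "joint_positions": joint angles; "qvel": joint speeds; "tau": joint torques, N m; "position": TCP position; "tool_rot": TCP orientation; "ft_force": force on the tool from outside, world axes, zero at the start; "torque": the same for the moment, N m; "opening": opening from 0.0 (shut) to 1.0 (fully open); "grasp_force": force on a finger pad.
Only numpy, scipy, OpenCV 4.12 (cv2) and the standard library are available. Lean on these libraries where they do the work, as an engineer would, in place of code of your own. Each camera call takes 0.05 s, during which the arm holds its last target. There are 200 camera calls.

TASK

Two parts wait on the loading lanes of the blue nest plate. Slide the bright spacer ring along its own lane, away from the robot and over the brass lip, so that it drops into the pocket beyond and lies flat on the pocket floor. Do not lift it off the plate, and leave the dark flange nut standing where it is on the other lane.

Things in the scene. Friction and masses are not known exactly. Their poses are not given: they have to be found in the camera images.
- spacer: Bright grey turned spacer ring lying flat on one of the two lanes (left or right varies): outside diameter 42 mm, 16 mm thick, 0.08 to 0.17 kg. Origin: centre of its underside; z up. It starts centred within 3 mm on its lane, 25 to 60 mm nearer the robot than the plate's centre. A straight push of a few newtons on its rear side with closed fingers, at about 50 mm/s, carries it over the lip.
- flange_nut: Dark steel flanged nut, 46 mm across its flange, 22 mm high, standing on the other lane, to be left there. Origin: centre of its underside; z up.
- nest_plate: Blue plate with aluminium rails, fixed to the bench, 210 (x) by 144 (y) mm. Origin: centre of its underside, on the bench top; x runs along the lanes away from the robot, turned up to 0.4 rad. Two lanes 54 mm wide, middle lines at y = +35 and -35 mm, each with a deck at z = 10 mm from x = -105 (open end) to 17 mm. All of it is smooth and waxed (friction 0.2). Rails beside the lanes rise to z = 16 mm: fingertips at z = 17 to 24 mm clear them and meet the spacer.
- lip_edge (a point): Far edge of the brass lips, midway between the lanes (plate frame x = 39, y = 0, z = 13 mm), axes as the plate's. In each lane the lip ramps up from the deck at x = 17 to 35 mm, is flat at z = 13 mm to x = 39 mm, then drops straight to the pocket: dark grey floor z = 7 mm, x = 39 to 97 mm, same width as the lane, end wall z = 16 mm. The spacer drops in when its rear passes x = 39 mm.
There are look-alikes about, which are no part of the job. There is more than one size of the spacer; the one meant has the size given above.

How it is judged:
At the end, for the whole second after the job is handed in: The spacer lies flat (within 0.1 rad) on the floor of the pocket of its lane (underside less than 9 mm above the bench, centre within 12 mm of the pocket's middle along the lane and 11 mm across it) and at rest; the flange nut is within 15 mm of where it stood (x of spacer in the frame of nest_plate between 0.056 and 0.08 m and (y of spacer in the frame of nest_plate between 0.024 and 0.046 m or y of spacer in the frame of nest_plate between -0.046 and -0.024 m) and z of spacer in the frame of nest_plate below 0.009 m and angle between spacer's own z axis and vertical below 0.1 rad and linear speed of spacer below 0.02 m/s and distance of flange_nut from where it was at the start of the episode below 0.015 m); the robot touches nothing.
It fails at once if the spacer is lifted off the plate (underside centre more than 20 mm above the bench, which is 10 mm above the deck) (z of spacer in the frame of nest_plate above 0.02 m).
It fails at once if the spacer leaves its lane sideways (centre more than 15 mm off a lane's middle line) (y of spacer in the frame of nest_plate above 0.05 m or y of spacer in the frame of nest_plate below -0.05 m or y of spacer in the frame of nest_plate between -0.02 and 0.02 m).
It fails at once if the flange nut is moved more than 15 mm or tipped over (distance of flange_nut from where it was at the start of the episode above 0.015 m or angle between flange_nut's own z axis and vertical above 0.5 rad).
It also fails if it takes over 29 s, if anything falls off the work surface, if the arm or the gripper's body presses on something with over 40 N, if the wrist force passes 120 N, or if a joint passes its speed limit or range.

## Working session

There is one attempt and no reset: what is moved stays moved. The work goes in short steps, Python scripts to look and compute and a tool call to move; the robot and the scene stay as the last step left them, time stands still between calls to the robot, and variables do not carry over. Pictures are saved under pics/ and viewed, at most 10 in all, crops included, and the job is handed in when it is done.

Besides the shell and the picture viewer there is one more tool, called after ">>>" in YAML: its name, and indented under it one key for each argument. apply_moves: Moves the arm, as the interface text tells. Its arguments: {"type":"object","properties":{"series":{"type":"array"},"newtons":{"type":"number"}},"required":["series"]}

```bash
mkdir -p pics; ls
cat > h.py <<'E'
import numpy as np, cv2
from scipy.spatial.transform import Rotation as R
from bench import bot, viewer
def q2R(q): q=np.array(q); return R.from_quat([q[1],q[2],q[3],q[0]]).as_matrix()
def cam(name):
    o=bot.get_obs(); c=viewer.capture(name)
    if 'T_tool_cam' in c:
        T=np.eye(4);T[:3,:3]=q2R(o['tool_rot']);T[:3,3]=o['position']
        T=T@np.array(c['T_tool_cam']); c['Rm']=T[:3,:3];c['e']=T[:3,3]
    else:
        q=np.array(c['orientation']); c['Rm']=q2R(q) if q.size==4 else q; c['e']=np.array(c['eye'])
    return c
def ray(c,u,v):
    f=200/np.tan(np.radians(c['fovy'])/2)
    d=np.array([(u-c['cx'])/f,(v-c['cy'])/f]); s=d.copy()
    for _ in range(30): s=d/(1+c['k1']*(s@s))
    return c['Rm']@np.array([s[0],s[1],1.])
def onz(c,u,v,z):
    d=ray(c,u,v); return c['e']+d*(z-c['e'][2])/d[2]
def proj(c,P):
    f=200/np.tan(np.radians(c['fovy'])/2)
    p=c['Rm'].T@(np.array(P)-c['e']); s=p[:2]/p[2]; s=s*(1+c['k1']*(s@s)); return s*f+[c['cx'],c['cy']]
E
python3 - <<'E'
from h import *
o=bot.get_obs(); print({k:np.round(v,3) for k,v in o.items()})
for n in ['scene','side','wrist']:
    c=cam(n); print(n,c['fovy'],c['k1'],c['cx'],c['cy'],np.round(c['e'],3))
    cv2.imwrite(f'pics/{n}0.png',c['frame'][:,:,::-1])
E
```

```text
pics
{'t': np.float64(0.0), 'joint_positions': array([ 1.294,  0.69 , -0.195,  1.566,  0.157,  0.903, -0.215]), 'qvel': array([-0.   , -0.001, -0.001,  0.002,  0.001, -0.001, -0.   ]), 'tau': array([ 1.0000e-03, -5.3962e+01, -1.2660e+00, -1.5854e+01,  9.0000e-03,
        1.0000e-02,  0.0000e+00]), 'position': array([ 0.191, -0.594,  0.252]), 'tool_rot': array([-0.001,  0.988,  0.155, -0.   ]), 'ft_force': array([ 0.676, -0.389,  0.057]), 'torque': array([-0.009,  0.007, -0.006]), 'grasp_force': np.float64(0.0), 'opening': np.float64(0.996)}
scene 53.83851748486277 -0.07142002041842906 320.58363117879054 195.61529706963267 [ 0.798 -0.599  0.468]
side 44.46362036605987 0.020188279421486505 320.13181557708833 194.84086838230394 [ 0.033 -0.572  0.42 ]
wrist 61.21971188685943 0.010587313687079717 318.50064827495834 198.56365069997565 [ 0.272 -0.569  0.373]
```

View pics/scene0.png

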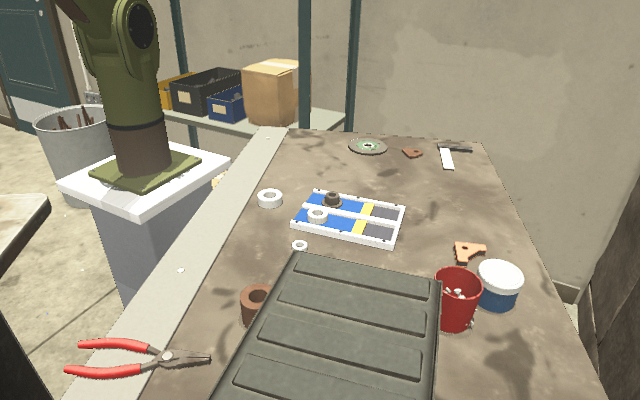

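View pics/side0.png

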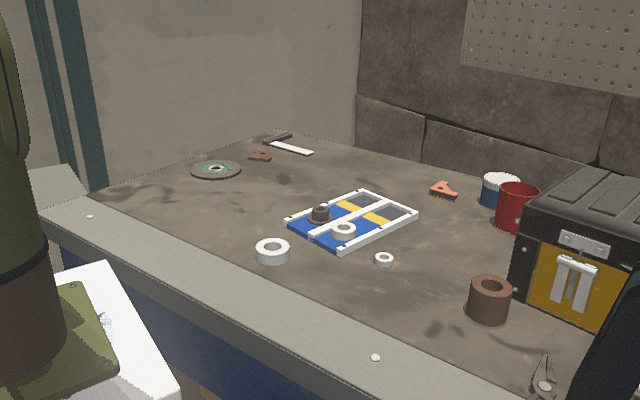

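The scene view shows the bright ring lying on the plate's lane at (317,215), with the nut on the other lane at (333,199). The look-alikes are a larger loose ring at (270,198), a small loose ring at (300,246), and a rusty tube at (255,303). In the side view, the ring on the lane is at (343,230), the large one at (272,250) and the small one at (384,258). I choose the ring on the lane and will check it in a close crop while measuring.

```bash
cat > m.py <<'E'
from h import *
def yellow(c,lo=(18,120,120),hi=(32,255,255),mina=25,roi=None):
    hsv=cv2.cvtColor(c['frame'],cv2.COLOR_RGB2HSV); m=cv2.inRange(hsv,lo,hi)
    if roi: k=np.zeros_like(m);k[roi[1]:roi[3],roi[0]:roi[2]]=255;m&=k
    n,l,s,ce=cv2.connectedComponentsWithStats(m)
    return [(s[i,4],ce[i]) for i in range(1,n) if s[i,4]>=mina]
E
python3 - <<'E'
from m import *
tiles=[]
for n,roi,rp in [('scene',(280,180,420,260),(317,213)),('side',(270,180,430,260),(343,228))]:
    c=cam(n)
    for a,p in yellow(c,roi=roi): print(n,'lip',a,p.round(1),onz(c,*p,.012).round(4))
    print(n,'ring top',onz(c,*rp,.026).round(4))
    x0,y0,x1,y1=roi; tiles.append(cv2.resize(c['frame'][y0:y0+80,x0:x0+140,::-1],(700,400 if 0 else 290)))
cv2.imwrite('pics/crop1.png',np.vstack(tiles))
E
```

```text
scene ring top [ 0.4987 -0.005   0.026 ]
side lip 141 [348.2 205.5] [0.5731 0.0795 0.012 ]
side lip 166 [376.  218.2] [0.5828 0.0104 0.012 ]
side ring top [ 0.4929 -0.0065  0.026 ]
```

View pics/crop1.png

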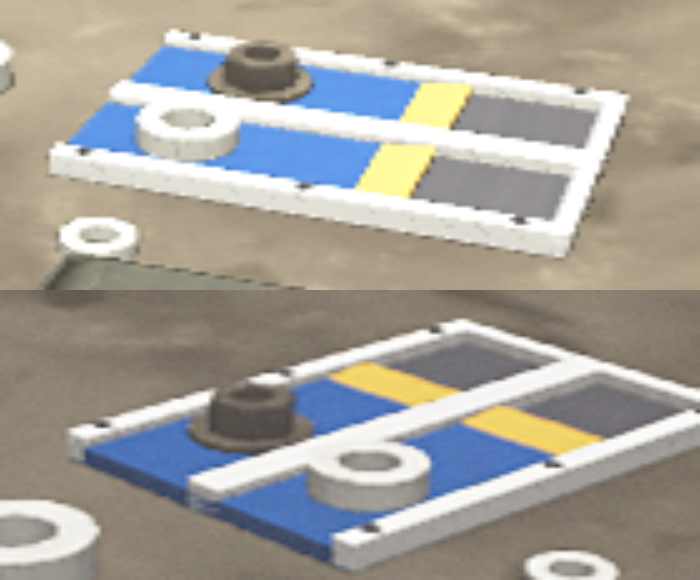

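The crop shows the 42 mm ring on the blue right-hand lane, and its size against the lane fits. The nut is on the left lane. The two brass lips and the empty pockets lie beyond, and both loose rings are off the plate. Next I check the obstacles and the tool-frame vectors.

Run:
```python
from h import *
o=bot.get_obs(); Rt=q2R(o['tool_rot']); p=np.array(o['position'])
c=cam('side'); s=cam('scene')
print('bigring centre',onz(c,272,246,.03).round(3),onz(s,270,194,.03).round(3))
print('toolbox base corner',onz(c,512,287,0).round(3),'tube',onz(c,489,318,0).round(3))
# toolbox top corner: side(528,240)?, scene (293,255): nearest point of two rays
d1,d2=ray(c,524,213),ray(s,295,255); A=np.stack([d1,-d2],1)
k=np.linalg.lstsq(A,s['e']-c['e'],rcond=None)[0]; print('top',(c['e']+k[0]*d1).round(3),(s['e']+k[1]*d2).round(3))
print(Rt.round(3))
for t in [(.36,-.36,.25),(.43,-.02,.25)]: print('to',t,(Rt.T@(np.array(t)-p)*100).round(1))
```

```text
bigring centre [0.36  0.002 0.03 ] [0.378 0.006 0.03 ]
toolbox base corner [ 0.622 -0.25   0.   ] tube [ 0.533 -0.276  0.   ]
top [ 0.594 -0.259  0.134] [ 0.594 -0.256  0.137]
[[ 0.952  0.306 -0.   ]
 [ 0.306 -0.952  0.001]
 [-0.    -0.001 -1.   ]]
to (0.36, -0.36, 0.25) [ 23.3 -17.2   0.3]
to (0.43, -0.02, 0.25) [ 40.3 -47.4   0.3]
```

>>> apply_moves:
  series:
    - [[0,23,-17,0,0,0,10],[0,23,-17,0,0,0,10],[0,23,-17,0,0,0,10],[0,23,-17,0,0,0,10],[0,23,-17,0,0,0,10],[0,23,-17,0,0,0,10],[0,23,-17,0,0,0,10],[0,23,-17,0,0,0,10]]

```text
t: 1.02
position: [0.3644, -0.355, 0.2536]
tool_rot: [-0.002, 0.997, 0.075, 0.002]
ft_force: [0.1, -0.3, -0.5]
opening: -0.001
grasp_force: 0.0
```

>>> apply_moves:
  series:
    - [[0,11.5,-32,0,0,0,0],[0,11.5,-32,0,0,0,0],[0,11.5,-32,0,0,0,0],[0,11.5,-32,0,0,0,0],[0,11.5,-32,0,0,0,0],[0,11.5,-32,0,0,0,0],[0,11.5,-32,0,0,0,0],[0,11.5,-32,0,0,0,0],[0,11.5,-32,0,0,0,0],[0,11.5,-32,0,0,0,0]]

```text
t: 1.85
position: [0.4296, -0.0267, 0.2535]
tool_rot: [-0.001, 0.997, 0.072, 0.001]
ft_force: [0.4, -1.5, -0.5]
opening: -0.0
grasp_force: 0.0
```

Run:
```python
from m import *
o=bot.get_obs(); print(np.round(o['position'],4),np.round(o['tool_rot'],4),o['t'])
c=cam('wrist'); cv2.imwrite('pics/w1.png',c['frame'][:,:,::-1])
np.save('w1.npy',c,allow_pickle=True)
for a,p in yellow(c,mina=200): print('lip',a,p.round(1),onz(c,*p,.012).round(4))
```

```text
[ 0.4296 -0.0267  0.2535] [-6.000e-04  9.974e-01  7.200e-02  7.000e-04] 1.85
lip 616 [229.8   5. ] [0.569  0.0778 0.012 ]
lip 627 [304.   5.] [0.5792 0.0085 0.012 ]
```

View pics/w1.png

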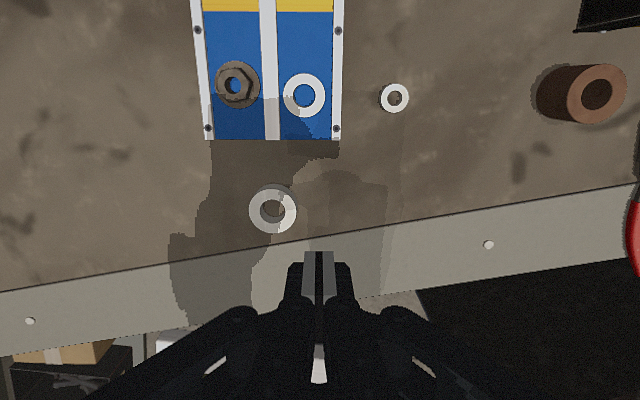

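The wrist view shows the ring at about (303,95) on the right lane and the nut at (237,85). The lips' near edges are at row 11–12, the plate's open end is at row 140, and the large loose ring is at (272,208).

Run:
```python
from m import *
c=np.load('w1.npy',allow_pickle=True).item()
hsv=cv2.cvtColor(c['frame'],cv2.COLOR_RGB2HSV)
blue=cv2.inRange(hsv,(100,120,40),(125,255,255)); yel=cv2.inRange(hsv,(18,100,100),(35,255,255))
near=[];lip=[]
for u in list(range(218,258))+list(range(282,328)):
    b=np.where(blue[:150,u]>0)[0]; y=np.where(yel[:60,u]>0)[0]
    near.append(onz(c,u,b.max()+.5,.005)[:2]); lip.append(onz(c,u,y.max()+.5,.010)[:2])
def line(P):
    vx,vy,x,y=cv2.fitLine(np.array(P,np.float32),cv2.DIST_HUBER,0,.01,.01).ravel(); return (vx,vy),(x,y)
l=line(lip); n=line(near); print('lip17',l,'near',n)
for d,_ in(l,n): print('yaw',np.arctan2(-d[0]*np.sign(d[1]),abs(d[1])))
# side rails inner edges -> lane lines at z=.016 : blue extents per row
rows=[]
for v in range(30,62,2):
    b=np.where(blue[v]>0)[0]; b=b[(b>200)&(b<340)]; g=np.where(np.diff(b)>5)[0]
    ed=[b[0]-.5,b[g[0]]+.5,b[g[0]+1]-.5,b[-1]+.5]; rows.append([onz(c,u,v,.016 if i in(1,2) else .010)[:2] for i,u in enumerate(ed)])
rows=np.array(rows)
for i in range(4):
    d,q=line(rows[:,i]); print('rail',i,np.arctan2(d[1],d[0]),q)
# ring
m=((hsv[...,1]<45)&(hsv[...,2]>70)).astype(np.uint8)*255; k=np.zeros_like(m);k[68:122,278:329]=255;m&=k
cs,_=cv2.findContours(m,cv2.RETR_EXTERNAL,cv2.CHAIN_APPROX_NONE); C=max(cs,key=cv2.contourArea)
P=np.array([onz(c,*p,.026)[:2] for p in C[:,0].astype(float)],np.float32)
(ctr,r)=cv2.minEnclosingCircle(P); print('ring',ctr,r,'mean',P.mean(0))
nut=onz(c,237,85,.02);print('nut',nut.round(3),'bigring front',onz(c,272,183,.03).round(3))
```

```text
lip17 ((np.float32(0.14506279), np.float32(-0.98942244)), (np.float32(0.57093716), np.float32(0.035403978))) near ((np.float32(0.13236836), np.float32(-0.99120057)), (np.float32(0.44650838), np.float32(0.038083788)))
yaw 0.14557643
yaw 0.13275798
rail 0 0.13747637 (np.float32(0.5285336), np.float32(0.098878734))
rail 1 0.13322827 (np.float32(0.53794044), np.float32(0.045996774))
rail 2 0.12758286 (np.float32(0.5375953), np.float32(0.028951135))
rail 3 0.15826792 (np.float32(0.5518631), np.float32(-0.023164282))
ring (0.49904152750968933, -0.0021066407207399607) 0.021007699891924858 mean [ 0.4993228  -0.00222077]
nut [0.499 0.065 0.02 ] bigring front [0.406 0.019 0.03 ]
```

Plate yaw is about 0.138 and the ring radius measures 21.0 mm, which matches. The ring is at plate x = -59 mm, y = -34 mm, inside the stated start range. I'm descending behind it in stages.

>>> apply_moves:
  series:
    - [[0,2.5,-1.4,4,0,0,0],[0,2.5,-1.4,8,0,0,0],[0,2.5,-1.4,12,0,0,0],[0,2.5,-1.4,15,0,0,0],[0,2.5,-1.4,17,0,0,0],[0,2.5,-1.4,17,0,0,0],[0,2.5,-1.4,17,0,0,0],[0,2.5,-1.4,17,0,0,0],[0,2.5,-1.4,17,0,0,0]]

```text
t: 2.65
position: [0.4524, -0.0139, 0.0848]
tool_rot: [0.0, 0.998, 0.067, 0.001]
ft_force: [-0.1, 0.1, 1.0]
opening: -0.004
grasp_force: 0.0
```

```bash
cat > st.py <<'E'
from h import *
o=bot.get_obs(); p=np.array(o['position']); a=.138; s=p[0]*np.cos(a)+p[1]*np.sin(a)-.553; t=-p[0]*np.sin(a)+p[1]*np.cos(a)+.0369
Rt=q2R(o['tool_rot']); print('t',o['t'],'plate x,y mm',round(s*1e3,1),round(t*1e3,1),'tipz',round((p[2]+Rt[2,2]*bot.tips_ahead)*1e3,1),'yaw',np.arctan2(Rt[1,0],Rt[0,0]).round(4),'zax',Rt[:,2].round(3),'F',np.round(o['ft_force'],1),'qv',np.abs(o['qvel']).max().round(3))
E
python3 st.py
```

```text
t 2.65 plate x,y mm -106.8 -39.1 tipz 62.8 yaw 0.1347 zax [ 0.003 -0.    -1.   ] F [-0.1  0.1  1. ] qv 0.009
```

>>> apply_moves:
  series:
    - [[0,0,-0.4,1.5,0,0,0],[0,0,-0.4,3,0,0,0],[0,0,-0.4,4,0,0,0],[0,0,-0.4,4.3,0,0,0],[0,0,-0.4,4.3,0,0,0],[0,0,-0.4,4.3,0,0,0]]

```text
t: 3.15
position: [0.4535, -0.0094, 0.0426]
tool_rot: [0.0, 0.998, 0.068, 0.0]
ft_force: [-0.4, -0.1, -1.2]
opening: 0.001
grasp_force: 0.0
```

```bash
python3 st.py
python3 - <<'E'
from h import *
c=cam('side'); cv2.imwrite('pics/s2.png',cv2.resize(c['frame'][150:290,230:430,::-1],None,fx=4,fy=4,interpolation=cv2.INTER_CUBIC))
E
```

```text
t 3.15 plate x,y mm -105.1 -34.8 tipz 20.6 yaw 0.1358 zax [ 0.001 -0.    -1.   ] F [-0.4 -0.1 -1.2] qv 2.183
```

View pics/s2.png

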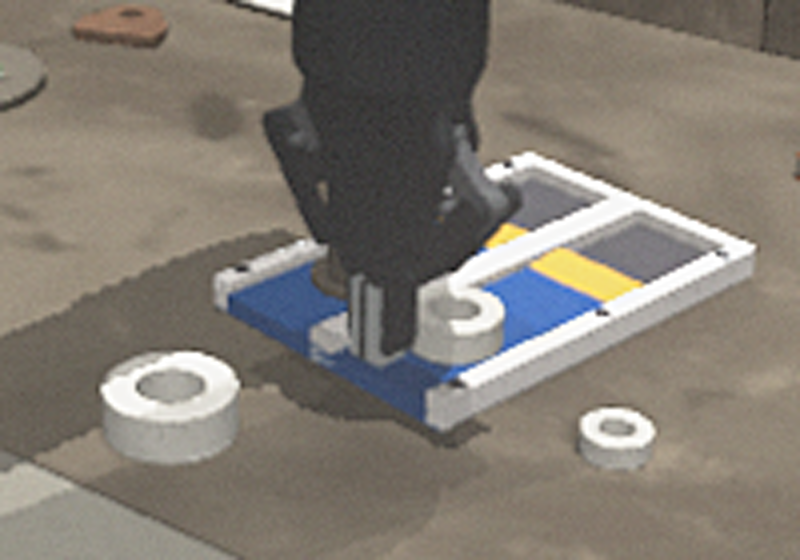

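The closed fingertips stand behind the ring in its lane, with a gap ahead of them. The nut at crop (328,275) is clear. I'm starting the push at about 50 mm/s.

>>> apply_moves:
  series:
    - [[0,0.4,0,0,0,0,0],[0,0.8,0,0,0,0,0],[0,1.2,0,0,0,0,0],[0,1.6,0,0,0,0,0],[0,2.0,0,0,0,0,0],[0,2.4,0,0,0,0,0],[0,2.8,0,0,0,0,0],[0,3.2,0,0,0,0,0],[0,3.6,0,0,0,0,0],[0,4.0,0,0,0,0,0]]

```text
t: 4.03
position: [0.4922, -0.0036, 0.0412]
tool_rot: [-0.0, 0.998, 0.068, -0.001]
ft_force: [-2.0, 0.2, 1.2]
opening: -0.001
grasp_force: 0.5
```

```bash
python3 st.py
```

```text
t 4.0333 plate x,y mm -66.0 -34.3 tipz 19.2 yaw 0.1363 zax [-0.003 -0.    -1.   ] F [-2.   0.2  1.2] qv 0.164
```

>>> apply_moves:
  series:
    - [[0,0.4,0,0,0,0,0],[0,0.8,0,0,0,0,0],[0,1.2,0,0,0,0,0],[0,1.6,0,0,0,0,0],[0,2.0,0,0,0,0,0],[0,2.4,0,0,0,0,0],[0,2.8,0,0,0,0,0],[0,3.2,0,0,0,0,0],[0,3.6,0,0,0,0,0],[0,4.0,0,0,0,0,0]]

```text
t: 4.87
position: [0.5318, 0.0018, 0.0411]
tool_rot: [-0.0, 0.998, 0.068, -0.001]
ft_force: [-0.9, 0.1, 0.6]
opening: -0.001
grasp_force: 0.6
```

```bash
python3 st.py
```

```text
t 4.8667 plate x,y mm -26.0 -34.4 tipz 19.1 yaw 0.1363 zax [-0.003 -0.    -1.   ] F [-0.9  0.1  0.6] qv 0.146
```

>>> apply_moves:
  series:
    - [[0,0.4,0,0,0,0,0],[0,0.8,0,0,0,0,0],[0,1.2,0,0,0,0,0],[0,1.6,0,0,0,0,0],[0,2.0,0,0,0,0,0],[0,2.4,0,0,0,0,0],[0,2.8,0,0,0,0,0],[0,3.2,0,0,0,0,0],[0,3.6,0,0,0,0,0],[0,4.0,0,0,0,0,0]]

```text
t: 5.7
position: [0.5719, 0.0074, 0.0411]
tool_rot: [-0.0, 0.998, 0.068, -0.001]
ft_force: [0.0, 0.5, -0.4]
opening: 0.001
grasp_force: 0.2
```

```bash
python3 st.py
python3 - <<'E'
from h import *
a=[cam('side')['frame'][150:270,260:430,::-1],cam('scene')['frame'][160:280,270:440,::-1]]
cv2.imwrite('pics/p3.png',cv2.resize(np.vstack(a),None,fx=2.5,fy=2.5,interpolation=cv2.INTER_CUBIC))
E
```

```text
t 5.7 plate x,y mm 14.5 -34.4 tipz 19.1 yaw 0.1364 zax [-0.002  0.    -1.   ] F [ 0.   0.5 -0.4] qv 0.148
```

View pics/p3.png

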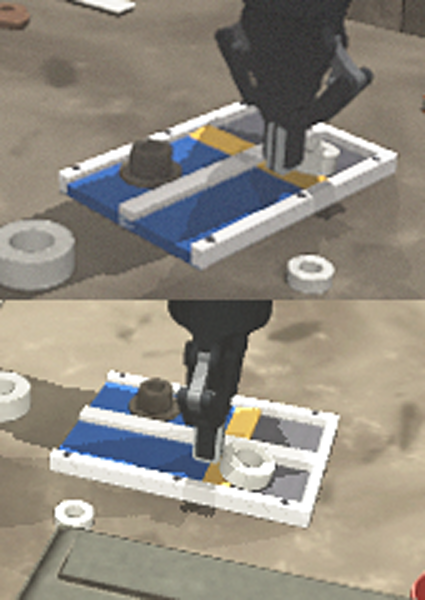

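The ring is past the lip, nose down in the pocket with its rear still on the brass (scene part of the crop, about (248,465)). The nut has not moved. I'm continuing until its rear drops.

>>> apply_moves:
  series:
    - [[0,0.4,0,0,0,0,0],[0,0.8,0,0,0,0,0],[0,1.2,0,0,0,0,0],[0,1.5,0,0,0,0,0],[0,1.7,0,0,0,0,0],[0,1.7,0,0,0,0,0]]

```text
t: 6.3
position: [0.5886, 0.0097, 0.041]
tool_rot: [-0.0, 0.998, 0.068, -0.001]
ft_force: [1.4, 0.1, 0.6]
opening: 0.004
grasp_force: 0.0
```

```bash
python3 st.py
python3 - <<'E'
from h import *
a=[cam('side')['frame'][150:270,260:430,::-1],cam('scene')['frame'][160:280,270:440,::-1]]
cv2.imwrite('pics/p4.png',cv2.resize(np.vstack(a),None,fx=2.5,fy=2.5,interpolation=cv2.INTER_CUBIC))
E
```

```text
t 6.3 plate x,y mm 31.4 -34.5 tipz 19.0 yaw 0.1362 zax [-0.002  0.    -1.   ] F [1.4 0.1 0.6] qv 0.014
```

View pics/p4.png

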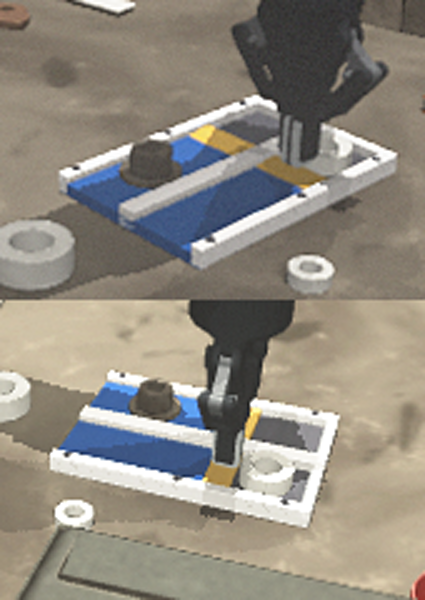

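The ring now appears to lie flat in the pocket, lower than the rail, at about (267,468) in the scene part of the crop. I'm backing off, then lifting clear for a wrist check.

>>> apply_moves:
  series:
    - [[0,-0.8,0,0,0,0,0],[0,-2,0,0,0,0,0],[0,-2.5,0,-2,0,0,0],[0,-4,0,-6,0,0,0],[0,-6,0,-10,0,0,0],[0,-8,0,-14,0,0,0],[0,-10,0,-17,0,0,0],[0,-10,0,-17,0,0,0],[0,-10,0,-17,0,0,0],[0,-10,0,-17,0,0,0]]

```text
t: 7.23
position: [0.4891, -0.0044, 0.2112]
tool_rot: [0.0, 0.998, 0.068, -0.001]
ft_force: [0.6, -0.6, -0.6]
opening: 0.002
grasp_force: 0.0
```

```bash
python3 st.py
python3 - <<'E'
from h import *
c=cam('wrist'); s=cam('side')
w=c['frame'][:260,150:470,::-1]; b=cv2.resize(s['frame'][160:270,265:430,::-1],(320,213))
cv2.imwrite('pics/w5.png',cv2.resize(np.vstack([w,b]),None,fx=1.25,fy=1.25))
np.save('w5.npy',c,allow_pickle=True)
E
```

```text
t 7.2333 plate x,y mm -69.1 -34.7 tipz 189.2 yaw 0.136 zax [-0.002 -0.    -1.   ] F [ 0.6 -0.6 -0.6] qv 0.039
```

View pics/w5.png

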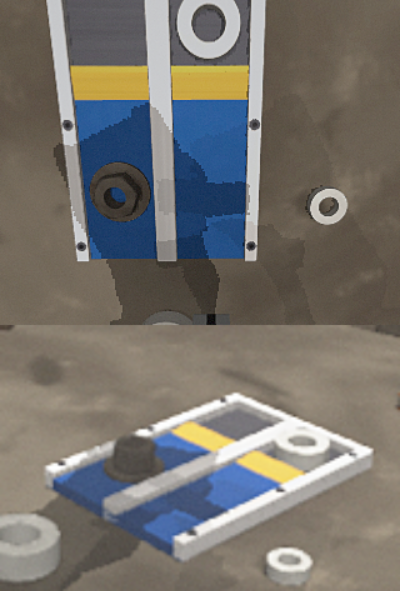

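The ring lies in its pocket beyond the lip at crop (208,22), with dark floor visible between them. The nut still stands at (120,192). One measurement to confirm before handing in.

Run:
```python
from h import *
c=np.load('w5.npy',allow_pickle=True).item()
hsv=cv2.cvtColor(c['frame'],cv2.COLOR_RGB2HSV)
m=((hsv[...,1]<45)&(hsv[...,2]>150)).astype(np.uint8)*255; k=np.zeros_like(m);k[0:52,289:345]=255;m&=k
cs,_=cv2.findContours(m,cv2.RETR_EXTERNAL,cv2.CHAIN_APPROX_NONE); C=max(cs,key=cv2.contourArea)
print(cv2.boundingRect(C))
C=np.array([q for q in C[:,0] if q[1]>1],float)
def pl(p): a=.138; return np.array([p[0]*np.cos(a)+p[1]*np.sin(a)-.553,-p[0]*np.sin(a)+p[1]*np.cos(a)+.0369])*1e3
P=np.array([pl(onz(c,*p,.023)) for p in C])
x=np.linalg.lstsq(np.c_[2*P,np.ones(len(P))],(P**2).sum(1),rcond=None)[0]; r=np.sqrt(x[2]+x[0]**2+x[1]**2)
print('ring plate mm',x[:2].round(1),'r',r.round(1))
print('lip far',pl(onz(c,316,53,.013)).round(1),'nut',pl(onz(c,246,154,.02)).round(1),'before',pl((.499,.065)).round(1))
```

```text
(292, 0, 50, 47)
ring plate mm [ 63.4 -33.9] r 20.3
lip far [ 38.4 -33.4] nut [-48.6  32.3] before [-49.8  32.6]
```

```bash
python3 -c "
from bench import bot
print(bot.close_job())"
```

```text
the job is handed in; nothing more can be done
None
```

The spacer ring lies flat in its lane's pocket at about x = 63 mm, y = -34 mm in the plate frame, the flange nut did not measurably move, the arm is clear, and I handed the job in at about 7 s; no verdict was returned.

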